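# Hook the workpiece carrier out from under the ring light

### The job

Take the hook tool, reach under the ring light, hook it behind the steel bail of the workpiece carrier and drag the carrier along its rails to the sprung stop at the near end, seating it there with a steady push of 8 to 14 N on the stop for a full second; the hook must never load the carrier with more than 20 N. Then ease off and unhook so that the carrier stays touching the stop, and lay the hook flat on the bench clear of the station and let go. Do not touch the carrier with the gripper, do not bang the hook against the station, and leave the other things where they are.

Things in the scene. Friction and masses are not known exactly. Their poses are not given: they have to be found in the camera images.
- station: Fixed station. Steel base plate 270 x 140 x 10 mm (local x -105 to 165) with two rails 59 mm apart whose lips (45 mm apart, top 31.5 mm above the bench) reach over the carrier's edges; 1.5 mm play all round. Origin on the bench, mid between the rails; local x runs along the rails away from the robot. Over its far half stands the ring light on two columns at local y +/-58 mm.
- ring (a point): Centre of the ring light's 104 mm round hole, at its underside, 95 mm above the bench. The ring light is a steel plate 140 x 140 mm, 16 mm thick, part of the station; its front edge is 70 mm nearer the robot than this point.
- bail (a point): Middle of the carrier's bail bar: an arch of 6 mm steel rod across the rails, legs 30 mm apart, bar centre 43 mm above the bench, 14 mm free under the bar. Behind the bar 35 mm are free, from its centre to the bushing. The carrier's front face is 10 mm nearer the robot than the bar's centre. Axes as the station's: x along the rails, away from the robot. It starts 50 to 110 mm short of the stop.
- carrier_mid (a point): Middle of the loose workpiece carrier, 8 mm above its underside: an aluminium slab 80 long x 56 wide x 16 mm high, about 0.45 kg, sliding between the rails; dragging it takes 1 to 4 N. It carries the bail (30 mm in front of this point) and a steel bushing 30 mm across (20 mm behind it), which reaches 38 mm above the carrier's underside.
- stop: Fixed steel block of the stop, 20 x 50 x 20 mm, top 30 mm above the bench. Origin in the middle of its far face, 19 mm above the bench; axes as the station's. From this face a sprung rubber plunger, 15 mm wide, stands out 8 to 32 mm towards the carrier; how far is set anew each time and not measured. Spring: no preload, 4 N per mm, 6 mm travel, damped; plunger and screw belong to the stop.
- hook_grip (a point): Where to hold the hook tool, near its centre of mass (0.16 kg): black flat-sided handle 100 long x 24 wide x 36 mm high, standing on the bench; a 7 mm steel rod leaves its front end at 24 mm height and is bent down at its end. This point is half-way up (18 mm), 25 mm in front of the handle's middle. Axes: x along the rod towards the tip, z up.
- hook_tip (a point): Centre of the round lower end (7 mm across) of the hook tool's bent-down tip: 122 mm in front of the holding point along the rod and 12.5 mm lower. The tip's end lies 18.5 mm below the rod's centre line and leans back 3 mm towards the handle.
- pushrod: Bystander: straight push rod with the same handle as the hook but no bent tip. Origin under the handle's middle.
- bushing_a: Bystander: loose steel bushing 34 mm diameter, 28 mm high. Origin under its middle.
- bushing_b: Bystander: another such bushing.
- nest: Bystander: spare aluminium part nest, 90 x 70 mm, 57 mm high. Origin under its middle.
- oil: Bystander: white grease jar 48 mm diameter, 75 mm high. Origin under its middle.
- driver: Bystander: screwdriver lying on the bench.
Things that resemble listed ones, but are neither listed nor needed, are in the scene too. What is shaped like the part that bears hook_grip but blue or red is not meant.

How it is judged:
On the way, in this order (a step that is already met when the one before it is completed fails the run):
1. the hook tool is lifted off the bench (height (world z) of hook_grip above 0.035 m), for 0.2 s.
2. the hook drags the carrier at least 30 mm along (distance of bail from where it was at the start of the episode above 0.03 m and contact force between hook and carrier above 0.3 N), for 0.1 s.
3. the hook holds the carrier on the stop with a push of 8 to 14 N for 0.8 s (contact force between carrier and stop between 8 and 14 N and contact force between hook and carrier above 4 N), for 0.8 s.
At the end, for the whole second after the job is handed in: The carrier stands upright on the station between the rails with its front face still touching the stop's plunger, at rest; the hook tool lies flat on the bench on its handle (within 6 mm of its resting height), touching neither station nor carrier, at rest and released (contact force between carrier and stop above 0.1 N and x of bail in the frame of stop below 0.045 m and height (world z) of bail below 0.046 m and angle between bail's own z axis and vertical below 0.1 rad and linear speed of each of carrier, hook below 0.01 m/s and height (world z) of hook_grip below 0.024 m and angle between hook_grip's own z axis and vertical below 0.12 rad and contact force between hook and station below 0.1 N and contact force between hook and carrier below 0.1 N).
It fails at once if the hook loads the carrier with more than 20 N (contact force between hook and carrier above 20 N).
It fails at once if the gripper or arm touches the carrier (contact force between any of the fingers, the arm and carrier above 0.5 N).
It fails at once if the hook bangs against the station with more than 15 N (contact force between hook and station above 15 N).
It fails at once if one of the other things is moved by more than 30 mm (distance of any of pushrod, bushing_a, bushing_b, nest, oil, driver from where it was at the start of the episode above 0.03 m).
It also fails if it takes over 72 s, if anything falls off the work surface, if the arm or the gripper's body presses on something with over 40 N, if the wrist force passes 120 N, or if a joint passes its speed limit or range.

### The arm

A 7-joint arm with a two-finger parallel gripper is mounted at the origin on the work surface. World frame = base frame: x ahead of the robot, y to its left, z up, the work surface at z = 0. Lengths are in m, angles in rad, forces in N, time in s.
With the tool pointing down it reaches from about 0.425 to 0.825 m from the base axis. Payload 3.6 kg.
Tool frame: the origin (TCP) lies at the very end of the fingers, on their centre line; the grasp point (between the pads) lies 19 mm behind it (env.tcp_to_grasp is the z of the grasp point in the tool frame, in m); z points along the fingers, x is the direction in which the jaws open and shut, and the axes are right-handed (so a half turn about z gives the same grasp; the last joint's range is limited). The gripper opens to 93 mm and grips with 3 to 60 N. Pads are 15 mm wide; open, the fingers measure 128 mm over their backs; the gripper's body (75 mm by 188 mm) begins 65 mm behind the grasp point.
Start: joints at [1.095, 0.615, -0.013, 1.423, 0.008, 1.103, -0.04], TCP at [0.283, -0.585, 0.219] pointing down, gripper open.
Joint ranges: [-3.12, 3.12], [-0.3, 2.06], [-1.34, 1.32], [0.26, 2.42], [-1.36, 4.5], [0.01, 1.98], [-2.84, 2.84]. Speed limits (rad/s): [2.79, 2.79, 3.14, 3.14, 3.14, 3.14, 3.14].

### API

Orientations are given as a unit quaternion [w, x, y, z].
In Python, from plant import env gives the robot as it stands. Calls block until the motion is done:
- env.movep(position, orientation): joint-space move of the TCP to a pose.
- env.line_to(position, attitude=None, rate=0.15): straight line of the TCP; attitude=None keeps the orientation; rate is the mean speed in m/s.
- env.set_joints(angles): joint-space move.
- env.gripper_to(opening, grip_force=None): finger opening in m; grip_force is the grip in N (None keeps the last); returns when the fingers have stopped.
- env.dwell(seconds).
- env.inverse_kinematics(position, orientation): joint angles nearest the present ones, or None.
- env.get_obs(): the state.
- env.get_image(name): name is "side" or "top" or "wrist"; returns a dict with "color" (384x512x3 uint8, blue, green, red), "vertical_fov" (degrees; the focal length in pixels is half the picture's height over the tangent of half this angle, whatever the lens; pixels are square), "cx", "cy" (the principal point, pixels), "cam_to_world" (4x4, takes a point from camera to world coordinates). Camera axes: x right, y up, looking along -z (the intrinsics and any distortion apply to the point x, -y, -z); pixel columns grow to the right and rows downward; lengths in m; the calibration is good to about 2 mm. A picture is of the moment at which its call begins. There is no depth.
A pose or a line that the arm cannot do raises env.MotionError and nothing moves.
- env.hand_in(): hands the job in, once; it reports no verdict.
The state is a dict: "time": time; "q": joint angles; "qvel": joint speeds; "joint_torque": joint torques, N m; "ee_pos": TCP position; "orientation": TCP orientation; "force": force on the tool from outside, world axes, zero at the start; "moment": the same for the moment, N m; "grip_width": finger opening in m.
Only numpy, scipy, OpenCV 4.12 (cv2) and the standard library are available. Lean on these libraries where they do the work, as an engineer would, in place of code of your own. Each camera call takes 0.05 s, during which the arm holds its last target. There are 200 camera calls.

## Working session

There is one attempt and no reset: what is moved stays moved. The work goes in short steps, each a Python script; the robot and the scene stay as the last script left them, time stands still between calls to the robot, and variables do not carry over. Pictures are saved under pics/ and viewed, about 8 in all and at most 12, crops included, and the job is handed in when it is done.

```bash
ls; mkdir -p pics; python3 - <<'E'
from plant import env
import cv2,numpy as np
o=env.get_obs();print(o['time'],o['ee_pos'],o['orientation'],o['force'],o['grip_width'],env.tcp_to_grasp)
for n in ('top','side','wrist'):
    d=env.get_image(n);cv2.imwrite(f'pics/{n}0.png',d['color']);print(n,{k:(v if k!='cam_to_world' else np.round(v,4).tolist()) for k,v in d.items() if k!='color'})
t=cv2.imread('pics/top0.png');cv2.imwrite('pics/top0b.png',cv2.resize(t,(800,600),interpolation=cv2.INTER_CUBIC))
t=cv2.imread('pics/side0.png');cv2.imwrite('pics/side0b.png',cv2.resize(t,(800,600),interpolation=cv2.INTER_CUBIC))
E
```

```text
pics
0.0 [ 0.28228249 -0.58464399  0.21750665] [-6.47445165e-04  8.47006628e-01 -5.31580866e-01 -1.06568763e-03] [ 0.11325159  0.15139051 -0.10146425] 0.09286388721531473 -0.0188
top {'vertical_fov': 51.78546583973523, 'cx': 257.2623607727964, 'cy': 190.45030855505192, 'cam_to_world': [[0.0082, 0.99, -0.1405, 0.3275], [-0.9999, 0.0092, 0.0064, -0.151], [0.0077, 0.1405, 0.9901, 1.3358], [0.0, 0.0, 0.0, 1.0]]}
side {'vertical_fov': 55.45430021702094, 'cx': 258.23027995536484, 'cy': 198.7886501977729, 'cam_to_world': [[0.9375, 0.1748, -0.3011, 0.1126], [-0.3481, 0.4862, -0.8015, -1.2416], [0.0063, 0.8562, 0.5166, 0.7791], [0.0, 0.0, 0.0, 1.0]]}
wrist {'vertical_fov': 67.35797959397374, 'cx': 252.44853887220046, 'cy': 191.23243736966884, 'cam_to_world': [[0.4353, 0.869, 0.2351, 0.3479], [-0.9003, 0.4206, 0.1124, -0.5529], [-0.0012, -0.2606, 0.9654, 0.3842], [0.0, 0.0, 0.0, 1.0]]}
```

View pics/top0b.png

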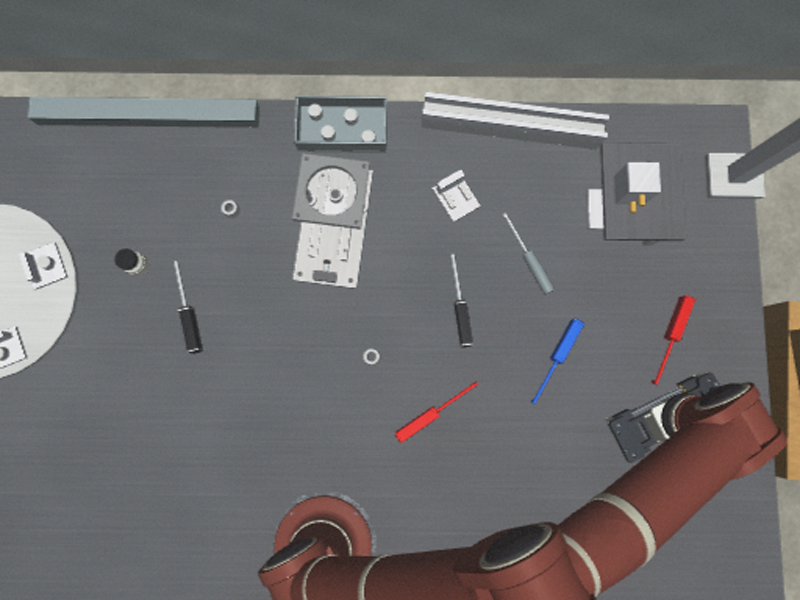

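View pics/side0b.png

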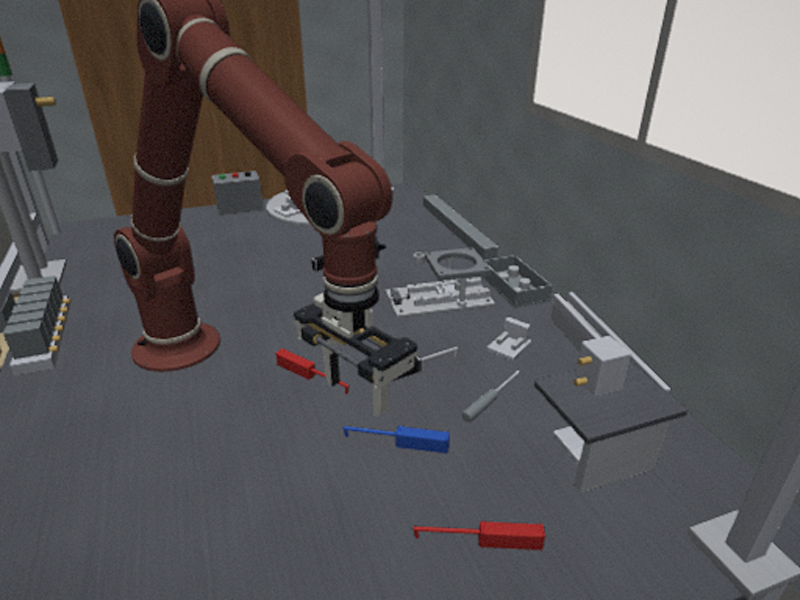

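Top view (800-px picture): the station is at (330,220), with its ring at (332,190). There are two black-handled tools, A at (190,328) and B at (463,323). Lookalikes for the hook are red (417,425), red (680,318), blue (568,340) and the grey screwdriver (540,272). The side view suggests B's rod end at (456,350) is bent down. I'll check that with a close crop.

```bash
cat > h.py <<'E'
import numpy as np,cv2
def ray(d,u,v):
    f=192/np.tan(np.radians(d['vertical_fov']/2));M=np.array(d['cam_to_world'])
    r=M[:3,:3]@np.array([(u-d['cx'])/f,-(v-d['cy'])/f,-1]);return M[:3,3],r
def onz(d,u,v,z):
    c,r=ray(d,u,v);return c+r*(z-c[2])/r[2]
def proj(d,p):
    f=192/np.tan(np.radians(d['vertical_fov']/2));M=np.array(d['cam_to_world'])
    q=M[:3,:3].T@(np.array(p)-M[:3,3]);return np.array([d['cx']+f*q[0]/-q[2],d['cy']-f*q[1]/-q[2]])
E
python3 - <<'E'
from plant import env
import cv2,numpy as np
from h import *
d=env.get_image('top');s=env.get_image('side')
np.set_printoptions(precision=4,suppress=True)
k=.64
for n,(u,v),z in [('A handle',(190,328),.036),('A tip',(176,262),.02),('B handle',(463,323),.036),('B tip',(453,254),.02),
  ('plate near L',(293,281),.01),('plate near R',(356,288),.01),('ring ctr top',(332,190),.111),('ringplate NL',(292,219),.111),('ringplate NR',(364,228),.111),('FL',(305,154),.111),('FR',(370,162),.111),('stop',(325,275),.03),('oil',(128,258),.075),('bushA',(371,356),.028),('bushB',(229,208),.028)]:
    p=onz(d,u*k,v*k,z);print(n,p,'side px',proj(s,p))
g=cv2.cvtColor(d['color'],cv2.COLOR_BGR2GRAY)
c1=cv2.resize(s['color'][200:260,230:310],(480,360),interpolation=cv2.INTER_CUBIC)
c2=cv2.resize(s['color'][110:170,180:260],(320,240),interpolation=cv2.INTER_CUBIC)
c3=cv2.resize(d['color'][95:190,180:245],(320,468),interpolation=cv2.INTER_CUBIC)
o=np.zeros((600,800,3),np.uint8);o[:360,:480]=c1;o[360:,:320]=c2;o[:468,480:]=c3
cv2.imwrite('pics/crop1.png',o)
E
```

```text
A handle [0.4432 0.286  0.036 ] side px [209.7908 163.6304]
A tip [0.5874 0.3297 0.02  ] side px [236.5378 158.6695]
B handle [ 0.4589 -0.2888  0.036 ] side px [254.8242 231.5871]
B tip [ 0.611  -0.2696  0.02  ] side px [292.5326 223.7249]
plate near L [0.5499 0.0774 0.01  ] side px [245.782  185.1293]
plate near R [ 0.5358 -0.0596  0.01  ] side px [253.3717 201.2173]
ring ctr top [ 0.7228 -0.0136  0.111 ] side px [292.1254 166.9822]
ringplate NL [0.6608 0.0663 0.111 ] side px [271.0021 161.3438]
ringplate NR [ 0.6435 -0.0806  0.111 ] side px [280.9662 177.0716]
FL [0.7993 0.044  0.111 ] side px [302.561  158.8206]
FR [ 0.7835 -0.0906  0.111 ] side px [313.9284 172.7068]
stop [0.5602 0.0059 0.03  ] side px [253.5825 188.3519]
oil [0.584  0.4092 0.075 ] side px [230.8465 142.4064]
bushA [ 0.3881 -0.0952  0.028 ] side px [219.9925 208.6339]
bushB [0.7066 0.2188 0.028 ] side px [267.4453 162.8658]
```

View pics/crop1.png

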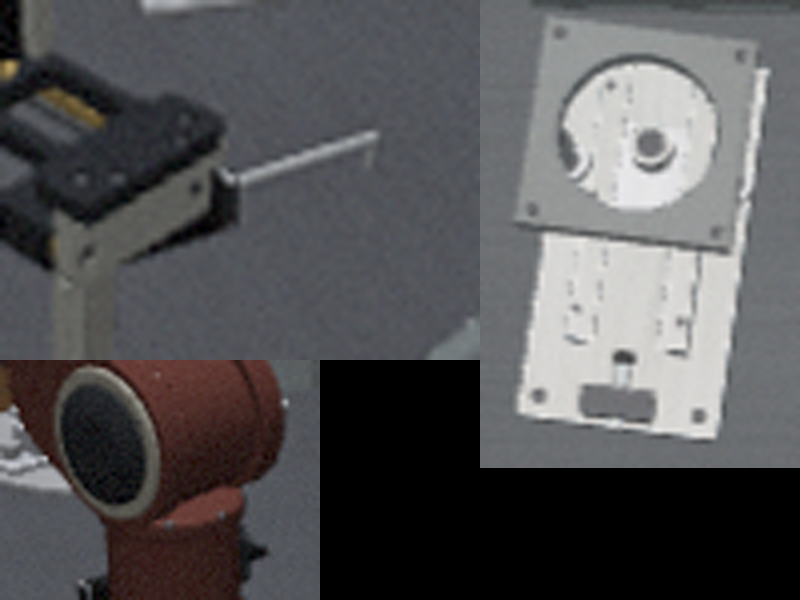

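The close crop shows B's rod bending down at the tip (crop pixel 372,155), so B is the hook and A is the push rod. The top crop also shows the stop, the black plunger tip at (623,355), and the carrier's bushing in the ring hole at (652,145). Next I'll take wrist looks at the station and at the hook.

```bash
cat >> h.py <<'E'
from scipy.spatial.transform import Rotation as R
UP=0.008   # grasp point above hook_grip, along tool
def pose(grip,yaw,pitch=0,off=None):
    """TCP pose for hook_grip at grip; hook x at yaw, nose-down pitch; wrist camera behind"""
    off=UP if off is None else off
    H=R.from_euler('ZY',[yaw,pitch]).as_matrix()      # hook axes as columns
    T=np.column_stack([H[:,1],H[:,0],-H[:,2]])
    tcp=np.array(grip)+H@np.array([0,0,off-0.0188])
    q=R.from_matrix(T).as_quat();return tcp,q[[3,0,1,2]]
E
python3 - <<'E'
from plant import env
import cv2,numpy as np
from h import *
np.set_printoptions(precision=4,suppress=True)
d=env.get_image('top')
u,v=180+(652-480)*65/320,95+145*95/468
print('bushing',onz(d,u,v,.048))
for n,c,z in [('plunger tip',(623,352),.025),('stop far mid',(619,386),.03),('stop near',(617,420),.03),('NL',(518,412),.01),('NR',(717,437),.01)]:
    print(n,onz(d,180+(c[0]-480)*65/320,95+c[1]*95/468,z))
for g,y,p in [((.484,-.285,.02),.126,0),((.55,0,.2),-.11,.0),((.6,0,.07),-.11,.07),((.47,.01,.06),-.11,.07)]:
    print(env.inverse_kinematics(*pose(g,y,p)))
for i,(g,y) in enumerate([((.50,.0,.20),-.11),((.47,-.285,.16),.126)]):
    env.movep(*pose(g,y));env.dwell(.3)
    w=env.get_image('wrist');cv2.imwrite(f'pics/w{i}.png',cv2.resize(w['color'],(800,600),interpolation=cv2.INTER_CUBIC));np.save(f'w{i}.npy',w,allow_pickle=True)
    o=env.get_obs();print(o['time'],o['ee_pos'],o['q'],o['force'])
E
```

```text
bushing [ 0.7334 -0.0151  0.048 ]
plunger tip [0.5938 0.0038 0.025 ]
stop far mid [0.5692 0.0054 0.03  ]
stop near [0.5457 0.0061 0.03  ]
NL [0.554  0.0769 0.01  ]
NR [ 0.5379 -0.0606  0.01  ]
[ 0.8401  0.8324 -0.5631  1.8594  0.7016  0.6582  1.5458]
[ 0.424   0.5846 -0.7336  1.742   0.4567  0.9933  0.9781]
[ 0.3531  0.8482 -0.677   1.6572  0.6011  0.931   0.9015]
[ 0.3393  0.706  -0.6102  2.0348  0.6125  0.6637  0.7793]
2.8833 [ 0.5    -0.0003  0.1892] [ 0.4567  0.5098 -0.7402  1.8742  0.426   0.9216  0.9762] [-1.1689  0.1423  0.0925]
4.35 [ 0.4704 -0.2842  0.1494] [ 0.9755  0.645  -0.7556  1.7891  0.5417  0.9267  1.6818] [-0.1522  0.2355 -0.5555]
```

View pics/w0.png

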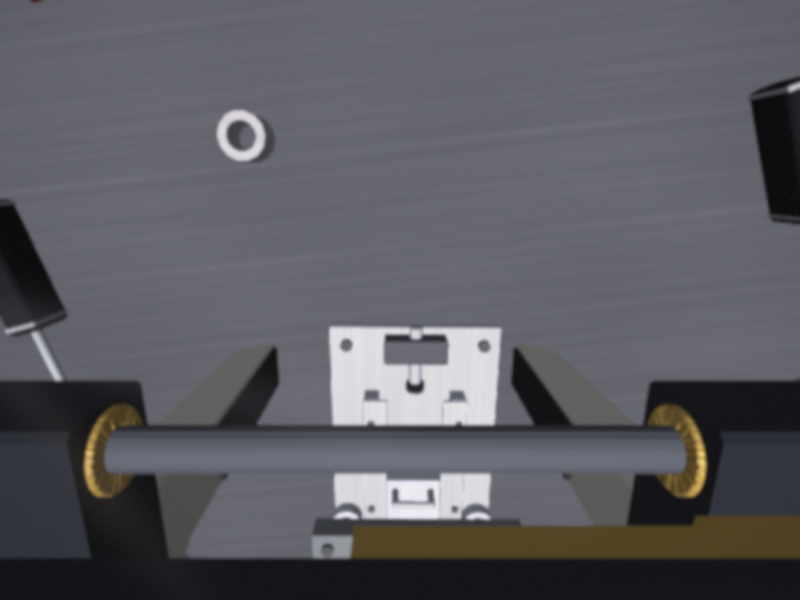

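View pics/w1.png

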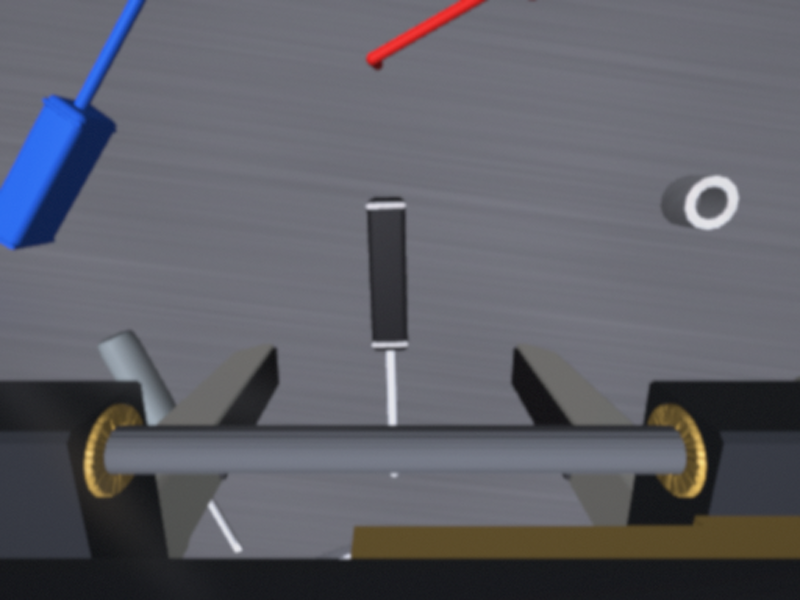

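w0 looks under the ring from the robot's side. It shows the station's near edge at (330–500,327), the stop at (415,350), the plunger tip at (415,385) and the bail arch at about (413,495). w1 shows the hook handle from (386,205) to (390,345), with the rod running to (393,475).

```bash
python3 - <<'E'
import cv2,numpy as np
from h import *
np.set_printoptions(precision=4,suppress=True)
w0=np.load('w0.npy',allow_pickle=True).item();w1=np.load('w1.npy',allow_pickle=True).item()
k=.64
P=lambda d,n,u,v,z:print(n,onz(d,u*k,v*k,z)) 
P(w0,'NL',500,327,.01);P(w0,'NR',330,327,.01);P(w0,'R edge far',335,500,.01);P(w0,'L edge far',491,500,.01)
P(w0,'stop near',416,334,.03);P(w0,'stop far',416,363,.03);P(w0,'plunger',416,391,.025);P(w0,'lipends',373,391,.0315);P(w0,'lipends',457,391,.0315)
print('bail pred px',proj(w0,(.684,-.0096,.043))/k)
P(w0,'bail',413,500,.043)
# handle mask in w1
g=cv2.cvtColor(w1['color'],cv2.COLOR_BGR2GRAY)
P(w1,'rear',386,205,.036);P(w1,'front',390,345,.036);P(w1,'tip top',394,475,.0275)
m=(g[125:232,225:270]<52).astype(np.uint8)
n,l,s,c=cv2.connectedComponentsWithStats(m);i=1+np.argmax(s[1:,4]);ys,xs=np.nonzero(l==i)
print('handle mask bbox',s[i],'rect',cv2.minAreaRect(np.column_stack([xs+225,ys+125]).astype(np.float32)))
a=np.column_stack([ys+125,xs+225]);
for y in (140,160,180,200,212): 
    r=a[a[:,0]==y,1];
    if len(r): print(y,r.min(),r.max(),onz(w1,(r.min()+r.max())/2,y,.036))
cv2.imwrite('pics/w0c.png',cv2.resize(w0['color'][295:335,200:330],(800,246),interpolation=cv2.INTER_CUBIC))
E
```

```text
NL [0.5545 0.08   0.01  ]
NR [ 0.5394 -0.0567  0.01  ]
R edge far [ 0.703  -0.0764  0.01  ]
L edge far [0.7184 0.0638 0.01  ]
stop near [0.5459 0.0117 0.03  ]
stop far [0.5696 0.0094 0.03  ]
plunger [0.596 0.007 0.025]
lipends [ 0.589  -0.0267  0.0315]
lipends [0.5962 0.0392 0.0315]
bail pred px [407.2961 500.686 ]
bail [ 0.6839 -0.0049  0.043 ]
rear [ 0.4165 -0.2957  0.036 ]
front [ 0.5065 -0.2819  0.036 ]
tip top [ 0.6113 -0.2657  0.0275]
handle mask bbox [ 11  10  24  82 912] rect ((247.78138732910156, 175.75546264648438), (81.02467346191406, 22.417993545532227), 88.56790161132812)
140 236 258 [ 0.4248 -0.2947  0.036 ]
160 237 258 [ 0.4439 -0.2919  0.036 ]
180 238 259 [ 0.4637 -0.2884  0.036 ]
200 239 259 [ 0.4843 -0.2853  0.036 ]
212 239 259 [ 0.497  -0.2837  0.036 ]
```

View pics/w0c.png

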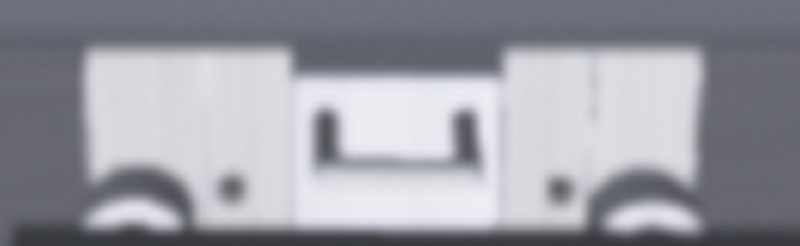

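```bash
cat >> h.py <<'E'
YAW=-.11
U=np.array([np.cos(YAW),np.sin(YAW),0]);BAIL=np.array([.685,-.0045,.043])
TH=.07
def gtip(tip,yaw=YAW,pitch=TH):
    "hook_grip position that puts the tip centre at tip"
    H=R.from_euler('ZY',[yaw,pitch]).as_matrix();return np.array(tip)-H@np.array([.122,0,-.0125])
E
python3 - <<'E'
from plant import env
import cv2,numpy as np
from h import *
np.set_printoptions(precision=4,suppress=True)
g=np.array([.4872,-.285,.018]);y=.152
env.gripper_to(.07,grip_force=50)
env.movep(*pose(g+[0,0,.06],y));env.line_to(pose(g,y)[0],rate=.1)
env.gripper_to(.0,grip_force=50);o=env.get_obs();print(o['time'],o['ee_pos'],o['grip_width'],o['force'])
env.line_to(pose(g+[0,0,.13],y)[0],rate=.15);env.dwell(.2)
o=env.get_obs();print(o['time'],o['ee_pos'],o['grip_width'],o['force'],o['moment'])
# in front of the station: tip 75 mm short of the bail, raised
tip=BAIL-U*.11+[0,0,.08]
env.movep(*pose(gtip(tip),YAW,TH));env.dwell(.3)
o=env.get_obs();print(o['time'],o['ee_pos'],o['grip_width'],o['force'],o['moment'])
w=env.get_image('wrist');s=env.get_image('side');t=env.get_image('top')
np.save('w2.npy',[w,s,t],allow_pickle=True)
print('tip pred px wrist',proj(w,tip),'side',proj(s,tip),'top',proj(t,tip))
out=np.zeros((600,800,3),np.uint8)
out[:360,:480]=cv2.resize(w['color'][:, :],(480,360))
ps=proj(s,tip).astype(int);pt=proj(t,tip).astype(int)
f=lambda im,p,hw,hh:cv2.getRectSubPix(im,(hw,hh),(float(p[0]),float(p[1])))
out[:300,480:]=cv2.resize(f(s['color'],ps,64,60),(320,300),interpolation=cv2.INTER_CUBIC)
out[300:,480:]=cv2.resize(f(t['color'],pt,64,60),(320,300),interpolation=cv2.INTER_CUBIC)
cv2.imwrite('pics/w2.png',out);print(ps,pt)
E
```

```text
6.9333 [ 0.4872 -0.285   0.0072] 0.023857344489797653 [-1.0144 -0.1096  0.2782]
8.15 [ 0.4867 -0.2848  0.1363] 0.02380941415614372 [ 0.0931  0.589  -1.2698] [ 0.0953 -0.0892  0.0164]
9.625 [0.455  0.0201 0.1331] 0.023511606460915525 [ 0.5603 -0.5997 -1.9468] [ 0.0336 -0.1847  0.0388]
tip pred px wrist [252.7385 384.6413] side [257.0325 167.5297] top [204.1469 165.8504]
[257 167] [204 165]
```

View pics/w2.png

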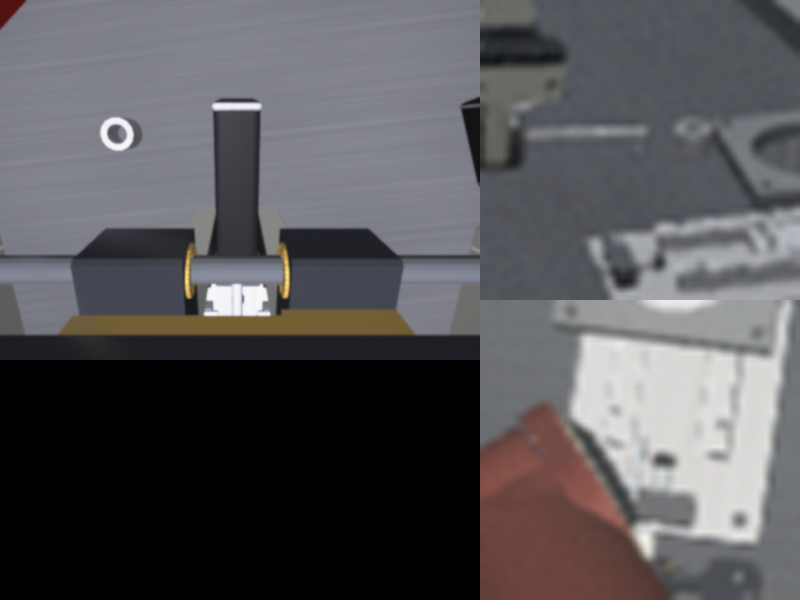

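The side crop shows the bent tip at (641,147), which agrees with the prediction (640,150) to under 1 px. The tool is held straight. The next step is to pass over the bar, drop behind it and check the forces.

```bash
cat >> h.py <<'E'
def F(env,n=6):
    a=[]
    for _ in range(n): env.dwell(.02);a.append(env.get_obs()['force'])
    a=np.array(a);return a.mean(0),a.std(0)
def go(env,s,z,rate):
    "tip centre to s metres along rails from the starting bail, height z"
    tip=BAIL+U*s;tip[2]=z;env.line_to(pose(gtip(tip),YAW,TH)[0],rate=rate)
E
python3 - <<'E'
from plant import env
import cv2,numpy as np
from h import *
np.set_printoptions(precision=3,suppress=True)
s=np.load('w2.npy',allow_pickle=True)[1];print('bail side px pred',proj(s,BAIL),'seen ~281,184')
go(env,-.11,.058,.1);print(F(env))
go(env,-.03,.058,.1);print(F(env))
go(env,.016,.058,.05);print(F(env))
go(env,.016,.036,.05);print(F(env),env.get_obs()['time'])
w=env.get_image('wrist');s=env.get_image('side');np.save('w3.npy',[w,s],allow_pickle=True)
p=proj(s,BAIL+U*.016)
c=cv2.getRectSubPix(s['color'],(80,60),(float(p[0]),float(p[1])))
c2=cv2.resize(w['color'],(400,300))
o=np.zeros((600,800,3),np.uint8);o[:450,:600]=cv2.resize(c,(600,450),interpolation=cv2.INTER_CUBIC)
o[450:,:800]=cv2.resize(w['color'][280:384,:],(800,162))[:150]
cv2.imwrite('pics/w3.png',o)
E
```

```text
bail side px pred [282.204 181.908] seen ~281,184
(array([ 0.23 , -0.076, -1.349]), array([0.456, 0.506, 0.19 ]))
(array([ 0.027, -0.002, -1.567]), array([0.54 , 0.719, 0.633]))
(array([-0.165, -0.129, -1.538]), array([0.376, 0.356, 0.333]))
(array([ 0.083,  0.325, -1.651]), array([0.426, 0.401, 0.377])) 13.5833
```

View pics/w3.png

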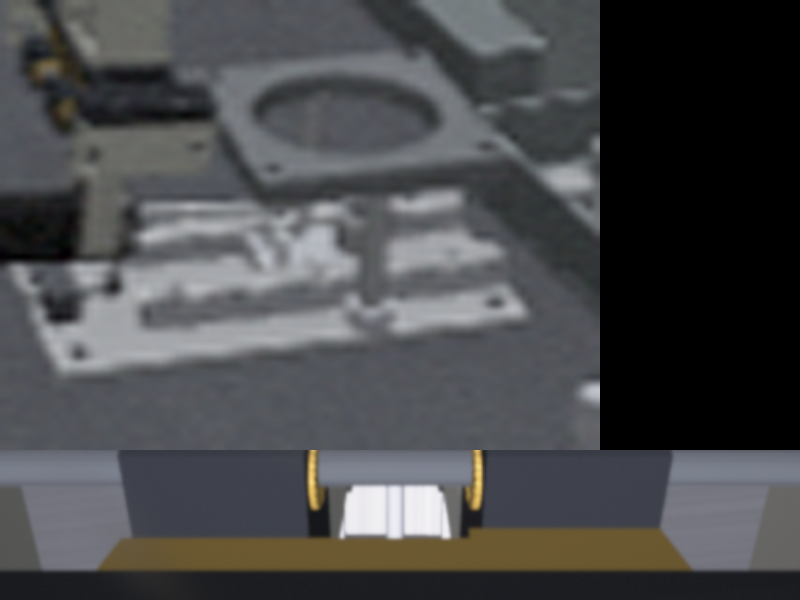

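The side crop shows the gripper short of the ring light and the bail next to the bushing at (265,250). No contact force registers. I'll drag now.

```bash
python3 - <<'E'
from plant import env
import cv2,numpy as np
from h import *
np.set_printoptions(precision=2,suppress=True)
f0,_=F(env,15);np.save('f0.npy',f0)
def p(s):
    f,_=F(env,8);print('s %.1f'%(s*1e3),'along %.2f'%((f-f0)@U),f-f0,'t %.1f'%env.get_obs()['time'],flush=True);return (f-f0)@U
for s in (.009,.004,0,-.01,-.03,-.05):
    go(env,s,.036,.03)
    a=p(s)
    if a>9: break
print(env.get_obs()['grip_width'])
E
```

```text
s 9.0 along 0.02 [ 0.01 -0.07 -0.3 ] t 14.4
s 4.0 along 1.20 [ 1.2  -0.04 -0.21] t 14.9
s 0.0 along 1.36 [ 1.33 -0.27 -0.05] t 15.3
s -10.0 along 0.57 [0.59 0.18 0.21] t 15.9
s -30.0 along 0.28 [ 0.27 -0.14 -0.57] t 16.9
s -50.0 along 0.25 [ 0.24 -0.11 -0.65] t 17.8
0.023635154781316798
```

```bash
python3 - <<'E'
from plant import env
import cv2,numpy as np
from h import *
f0=np.load('f0.npy')
def p(s,n=8):
    f,_=F(env,n);a=(f-f0)@U;print('s %.2f'%(s*1e3),'along %.2f'%a,'z %.2f'%(f-f0)[2],'t %.1f'%env.get_obs()['time'],flush=True);return a
go(env,-.062,.036,.03);p(-.062);s=-.062
while s>-.085:
    s-=.001;go(env,s,.036,.01)
    if p(s)>4: break
E
```

```text
s -62.00 along 0.20 z -0.50 t 18.5
s -63.00 along 1.28 z -1.14 t 18.9
s -64.00 along 2.06 z -1.57 t 19.3
s -65.00 along 2.14 z -1.14 t 19.7
s -66.00 along 2.03 z -1.40 t 20.1
s -67.00 along 2.15 z -0.85 t 20.4
s -68.00 along 1.88 z -1.20 t 20.8
s -69.00 along 1.85 z -1.14 t 21.2
s -70.00 along 1.79 z -0.97 t 21.6
s -71.00 along 2.04 z -1.02 t 22.0
s -72.00 along 2.00 z -1.38 t 22.4
s -73.00 along 2.20 z -1.22 t 22.7
s -74.00 along 3.72 z -1.80 t 23.1
s -75.00 along 4.92 z -2.65 t 23.5
```

```bash
python3 - <<'E'
from plant import env
import cv2,numpy as np
from h import *
f0=np.load('f0.npy')
def p(s,n=8):
    f,_=F(env,n);a=(f-f0)@U;print('s %.2f'%(s*1e3),'along %.2f'%a,'z %.2f'%(f-f0)[2],'t %.1f'%env.get_obs()['time'],flush=True);return a
s=-.075
while s>-.083:
    s-=.0005;go(env,s,.036,.01)
    a=p(s)
    if a>11.7: break
    if a>9: print(env.get_obs()['ee_pos'])
for _ in range(4): p(s,12)
o=env.get_obs();print(o['ee_pos'],pose(gtip(np.r_[(BAIL+U*s)[:2],.036]),YAW,TH)[0])
E
```

```text
s -75.50 along 5.62 z -3.21 t 23.9
s -76.00 along 6.12 z -3.40 t 24.3
s -76.50 along 6.31 z -3.64 t 24.6
s -77.00 along 6.80 z -4.04 t 25.0
s -77.50 along 7.42 z -4.49 t 25.4
s -78.00 along 8.08 z -4.64 t 25.8
s -78.50 along 8.54 z -5.14 t 26.2
s -79.00 along 9.19 z -5.70 t 26.6
[0.48863361 0.01706325 0.04633447]
s -79.50 along 9.42 z -5.82 t 26.9
[0.48838676 0.01714072 0.04636697]
s -80.00 along 9.44 z -5.70 t 27.3
[0.48818982 0.0171637  0.04640781]
s -80.50 along 10.07 z -6.48 t 27.7
[0.48797064 0.01720537 0.04641199]
s -81.00 along 10.80 z -6.75 t 28.1
[0.48783924 0.01725833 0.04643225]
s -81.50 along 11.36 z -7.47 t 28.5
[0.48764107 0.01725571 0.04642215]
s -82.00 along 11.82 z -7.45 t 28.9
s -82.00 along 11.99 z -7.36 t 29.1
s -82.00 along 12.00 z -7.42 t 29.3
s -82.00 along 11.64 z -7.61 t 29.5
s -82.00 along 11.77 z -7.38 t 29.7
[0.48753445 0.01734598 0.04646877] [0.48264811 0.01784892 0.04622886]
```

```bash
python3 - <<'E'
from plant import env
import cv2,numpy as np
from h import *
f0=np.load('f0.npy')
def p(s,z,n=8):
    f,_=F(env,n);d=f-f0;a=d@U;print('s %.2f z %.1f'%(s*1e3,z*1e3),'along %.2f'%a,'z %.2f'%d[2],'t %.1f'%env.get_obs()['time'],flush=True);return a,d[2]
s=-.082;z=.036
for _ in range(8):
    z-=.0005;go(env,s,z,.01);a,fz=p(s,z)
    if fz>-3 or a>14 or a<9: break
p(s,z,12)
E
```

```text
s -82.00 z 35.5 along 11.33 z -6.03 t 30.1
s -82.00 z 35.0 along 10.90 z -4.87 t 30.4
s -82.00 z 34.5 along 10.64 z -3.83 t 30.8
s -82.00 z 34.0 along 10.14 z -2.91 t 31.2
s -82.00 z 34.0 along 10.43 z -2.99 t 31.4
```

```bash
python3 - <<'E'
from plant import env
import cv2,numpy as np
from h import *
f0=np.load('f0.npy')
def p(s,z,n=8):
    f,_=F(env,n);d=f-f0;a=d@U;print('s %.2f z %.1f'%(s*1e3,z*1e3),'along %.2f'%a,'z %.2f'%d[2],'t %.1f'%env.get_obs()['time'],flush=True);return a,d[2]
s=-.082;z=.034
for _ in range(8):
    s-=.0005;z-=.0002;go(env,s,z,.01);a,fz=p(s,z)
    if a>12.3: break
for _ in range(5): p(s,z,15)
np.save('sz.npy',[s,z]);print(env.get_obs()['ee_pos'])
sd=env.get_image('side');pp=proj(sd,BAIL+U*s)
c=cv2.getRectSubPix(sd['color'],(80,60),(float(pp[0]),float(pp[1])))
cv2.imwrite('pics/w4.png',cv2.resize(c,(800,600),interpolation=cv2.INTER_CUBIC))
E
```

```text
s -82.50 z 33.8 along 10.63 z -2.60 t 31.8
s -83.00 z 33.6 along 10.77 z -2.24 t 32.2
s -83.50 z 33.4 along 11.18 z -1.69 t 32.5
s -84.00 z 33.2 along 11.92 z -1.60 t 32.9
s -84.50 z 33.0 along 12.29 z -1.79 t 33.3
s -85.00 z 32.8 along 12.61 z -1.77 t 33.7
s -85.00 z 32.8 along 12.46 z -1.61 t 34.0
s -85.00 z 32.8 along 12.86 z -1.51 t 34.2
s -85.00 z 32.8 along 12.78 z -1.81 t 34.5
s -85.00 z 32.8 along 12.61 z -1.75 t 34.7
s -85.00 z 32.8 along 12.56 z -1.85 t 35.0
[0.48737007 0.01774568 0.04459439]
```

View pics/w4.png

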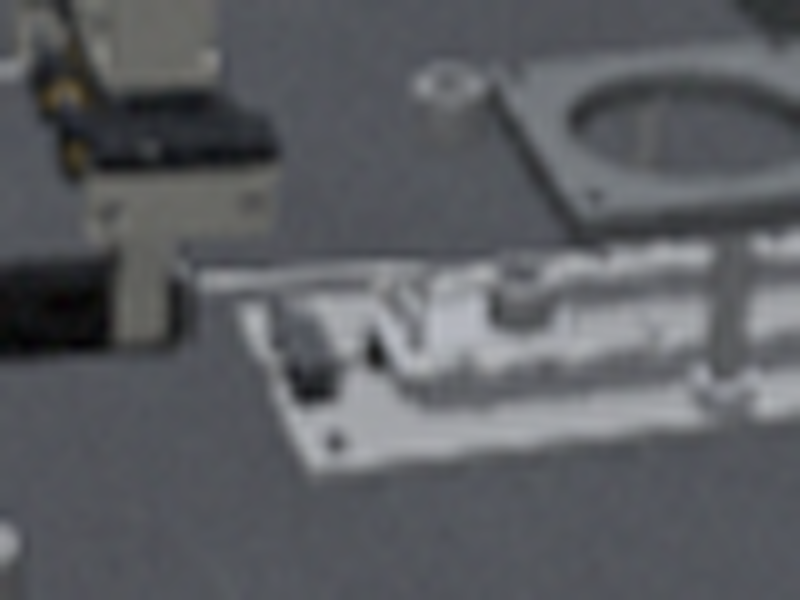

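The crop shows the carrier's front against the plunger (378,348) and the bail at about (405,310), with the hook still in it. The hold was steady at about 12.6 N on the hook. Drag is about 2 N, so the stop sees roughly 10.6 N. Now I'll ease off slowly and unhook.

```bash
python3 - <<'E'
from plant import env
import cv2,numpy as np
from h import *
f0=np.load('f0.npy')
def p(s,z,n=8):
    f,_=F(env,n);d=f-f0;a=d@U;print('s %.2f z %.1f'%(s*1e3,z*1e3),'along %.2f'%a,'z %.2f'%d[2],'t %.1f'%env.get_obs()['time'],flush=True);return a,d[2]
for s,z in [(-.082,.034),(-.079,.035),(-.076,.0355),(-.073,.036),(-.071,.036),(-.069,.036),(-.067,.036),(-.064,.036)]:
    go(env,s,z,.005);p(s,z)
E
```

```text
s -82.00 z 34.0 along 10.78 z -2.84 t 35.9
s -79.00 z 35.0 along 7.46 z -2.76 t 36.9
s -76.00 z 35.5 along 5.50 z -0.96 t 37.7
s -73.00 z 36.0 along 0.60 z -0.49 t 38.6
s -71.00 z 36.0 along -0.15 z -0.39 t 39.3
s -69.00 z 36.0 along 0.12 z -0.27 t 40.0
s -67.00 z 36.0 along 0.10 z -0.08 t 40.7
s -64.00 z 36.0 along -0.18 z -0.30 t 41.6
```

```bash
python3 - <<'E'
from plant import env
import cv2,numpy as np
from h import *
f0=np.load('f0.npy')
def p(m):
    f,_=F(env,8);d=f-f0;print(m,d.round(2),'t %.1f'%env.get_obs()['time'],flush=True);return d
go(env,-.064,.046,.03);p('lift1');go(env,-.064,.062,.03);p('lift2');go(env,-.064,.13,.12)
g=np.array([.4872,-.285,.018]);y=.152
env.movep(*pose(g+[0,0,.08],y,0));env.dwell(.2);b=p('above')
env.line_to(pose(g+[0,0,.012],y)[0],rate=.1);p('12mm')
for h in (.006,.004,.003,.002,.001):
    env.line_to(pose(g+[0,0,h],y)[0],rate=.02)
    if (p(h)-b)[2]>1.5: break
print(env.get_obs()['ee_pos'])
s=env.get_image('side');t=env.get_image('top');np.save('w5.npy',[s,t],allow_pickle=True)
o=np.zeros((600,800,3),np.uint8)
o[:,:400]=cv2.resize(cv2.getRectSubPix(s['color'],(60,90),(275.,222.)),(400,600),interpolation=cv2.INTER_CUBIC)
o[:,400:]=cv2.resize(t['color'][95:191,180:244],(400,600),interpolation=cv2.INTER_CUBIC)
cv2.imwrite('pics/w5.png',o)
E
```

```text
lift1 [ 0.02 -0.17 -0.26] t 42.2
lift2 [-0.1  -0.1  -0.65] t 43.0
above [-0.13  0.08 -0.1 ] t 45.2
12mm [ 0.25 -0.07  0.19] t 46.2
0.006 [ 0.12 -0.02 -0.04] t 46.8
0.004 [-0.23 -0.13 -0.24] t 47.1
0.003 [ 0.24  0.12 -0.21] t 47.5
0.002 [ 0.09  0.25 -0.5 ] t 47.9
0.001 [ 0.23  0.11 -0.51] t 48.3
[ 0.48721018 -0.28499154  0.00819178]
```

View pics/w5.png

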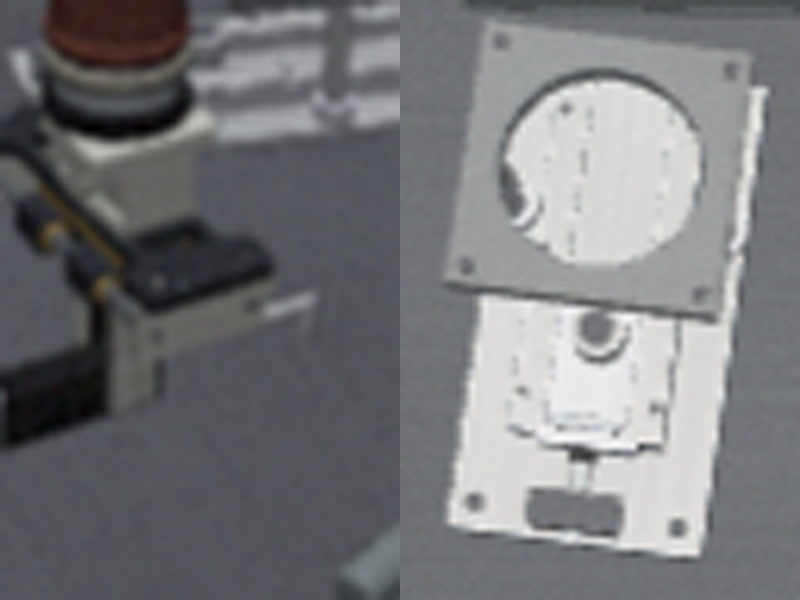

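The top crop shows the carrier's front edge meeting the black plunger tip at (583,452). The hook hangs level over its free spot on the bench. I'll release it.

```bash
python3 - <<'E'
from plant import env
import cv2,numpy as np
from h import *
g=np.array([.4872,-.285,.018]);y=.152
env.line_to(pose(g+[0,0,.0003],y)[0],rate=.01)
env.gripper_to(.05);env.dwell(.3)
env.line_to(pose(g+[0,0,.15],y)[0],rate=.15);env.dwell(.5)
print(env.get_obs()['time'],env.get_obs()['grip_width'])
w=env.get_image('wrist');t=env.get_image('top')
o=np.zeros((600,800,3),np.uint8)
o[:300,:400]=cv2.resize(w['color'],(400,300),interpolation=cv2.INTER_AREA)
o[:,400:]=cv2.resize(t['color'][95:191,180:244],(400,600),interpolation=cv2.INTER_CUBIC)
o[300:,:400]=cv2.resize(t['color'][130:230,240:373],(400,300),interpolation=cv2.INTER_CUBIC)
cv2.imwrite('pics/w6.png',o)
E
```

```text
51.25 0.05005612923111174
```

View pics/w6.png

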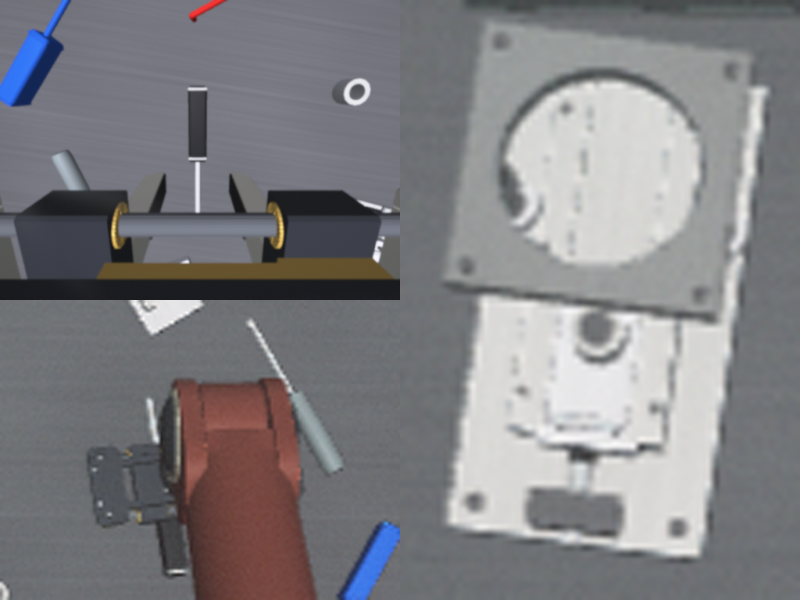

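The hook lies flat and released at (197,125), and the carrier still touches the plunger at (580,452). I'm handing in.

```bash
python3 -c "
from plant import env
print(env.hand_in(),env.get_obs()['time'])"
```

```text
the job is handed in; nothing more can be done
the job is handed in; nothing more can be done
```

I dragged the carrier to the sprung stop with the black-handled hook, seated it and unhooked. Then I laid the hook flat back at its original spot on the bench, let go and handed in. The clock read 51 s at the last reading before hand-in, and hand-in gave no verdict.

**Seating push:** the hook held about 12.6 N along the rails for about 1.3 s. Drag measured just before the stop was about 2 N, so I put the push on the stop at about 10.6 N. That figure is inferred, since the stop force itself could not be read.

**Hook load:** the highest averaged load I read was about 14 N, against the 20 N limit. That came during the first press, when the hook also pulled up on the bail with about 7.5 N. I lowered the tip, which cut this to under 2 N before the final hold.

**Last checks:**
- **Carrier:** after unhooking, force along the rails was within about 0.2 N of zero. The last top picture shows the carrier's front still against the plunger. The residual contact force could not be measured and is inferred from friction holding the carrier against the spring.
- **Hook:** the wrist picture shows it lying released, clear of the station.
- **Other things:** those in view looked unmoved, but I did not measure them.
- **Disagreements:** the only one was the bail's position in the side view, about 2 px off the prediction, which did not matter.

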